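Fill the clay sample tray

TASK

Complete the two neat rows of two clay samples on the wooden tray: the two round-topped pieces go in the row between the round-topped end boards, the second flat-topped piece joins the one already in the row between the square end boards. Lay every piece flat on its base, lengthwise along the row and squarely in the middle of the grey strip, one piece in each half of the strip. The missing pieces are on the bench and in the black crate; leave the tape measure, the tin and the wood offcut where they are.

Things in the scene. Friction and masses are not known exactly. Their poses are not given: they have to be found in the camera images.
- tray: Pale wooden tray, fixed, at any yaw; swaps sides with the crate. Base 169 (x) x 200 (y) x 8 mm, origin: centre of underside. Two flush grey strips 149 x 56 mm along x: y = +45 mm for rounded, y = -45 mm for square pieces. Upright boards 10 mm thick, 60 wide close each strip at x = +-74.5 mm: round-topped, 60 mm high (y +45), square, 52 mm high (y -45). Only 7 mm gaps end to end: no finger room.
- crate: Black open-topped crate, fixed, at any yaw. 166 (x) x 124 (y) x 45 mm high, floor 5 mm thick, origin: centre of underside. A full-height divider makes two lanes along x, centred at y = +-29 mm, 150 mm long and 50 mm wide inside, walls 8 mm. Beside a piece in a lane are 3 mm, no room for a finger; at each end at least 30 mm: it can only be held by its ends, 64 mm apart.
- place_round_1 (a point): Middle of the place for a piece in the rounded row, towards tray +x; on the tray's floor, 8 mm over the bench. Its x runs along the row, z up.
- place_round_2 (a point): Middle of the place for a piece in the rounded row, towards tray -x; on the tray's floor, 8 mm over the bench. Its x runs along the row, z up.
- place_square_1 (a point): Middle of the place for a piece in the square row, towards tray +x, empty at the start; on the tray's floor, 8 mm over the bench. Its x runs along the row, z up.
- place_square_2 (a point): Middle of the place for a piece in the square row, towards tray -x, already filled by square_a; on the tray's floor, 8 mm over the bench. Its x runs along the row, z up.
- square_a_mid (a point): Square piece: plain block 40 mm tall, flat top. Terracotta, 64 mm long (its x), 44 mm wide (its y), about 0.2 kg. The point: middle of length and width, 20 mm above the underside; z up. Lies in its place on the tray from the start (place_square_2) and must still be there at the end.
- round_a_mid (a point): Rounded piece: straight sides 22 mm high, then a half-round top of radius 22 mm along its length, 44 mm tall in all; flat ends. Terracotta, 64 mm long (its x), 44 mm wide (its y), about 0.2 kg. The point: middle of length and width, 20 mm above the underside; z up. Starts lengthwise on the floor of a crate lane (which one varies).
- square_b_mid (a point): Square piece: plain block 40 mm tall, flat top. Terracotta, 64 mm long (its x), 44 mm wide (its y), about 0.2 kg. The point: middle of length and width, 20 mm above the underside; z up. Starts on the bench between crate and tray, at any yaw.
- round_b_mid (a point): Rounded piece: straight sides 22 mm high, then a half-round top of radius 22 mm along its length, 44 mm tall in all; flat ends. Terracotta, 64 mm long (its x), 44 mm wide (its y), about 0.2 kg. The point: middle of length and width, 20 mm above the underside; z up. Starts on the bench between crate and tray, at any yaw.
- tape: Bystander: grey tape measure standing on the bench, 66 x 40 mm, 56 mm tall, origin at the centre of its underside. It, the tin, square_b and round_b stand between crate and tray in a 2 by 2 pattern about 150 mm apart in y and 170 mm in x; which stands where varies.
- tin: Bystander: low round tin, 74 mm across, 55 mm tall, origin at the centre of its underside, on the bench between crate and tray. Leave alone.
- offcut: Bystander: pale wood offcut 70 x 40 x 24 mm tall, lying in the crate lane beside the one with round_a; origin at the centre of its underside. Leave alone.

How it is judged:
By the outcome, as a careful person would: the job done as asked, in the order asked, and still so for the second after the job is handed in, with the robot touching nothing.
It also fails if it takes over 72 s, if anything falls off the work surface, if the arm or the gripper's body presses on something with over 40 N, if the wrist force passes 120 N, or if a joint passes its speed limit or range.

ROBOT

A 7-joint arm with a two-finger parallel gripper is mounted at the origin on the work surface. World frame = base frame: x ahead of the robot, y to its left, z up, the work surface at z = 0. Lengths are in m, angles in degrees, forces in N, time in s.
With the tool pointing down it reaches from about 0.425 to 0.95 m from the base axis. Payload 16.7 kg.
Tool frame: the origin (TCP) lies midway between the tips of the shut fingers; the grasp point (between the pads) lies arm.grasp_offset behind it (arm.grasp_offset is the distance from the TCP to the grasp point, in m); z points along the fingers, y is the line along which they close (so a half turn about z gives the same grasp; the last joint's range is limited). The gripper opens to 94 mm and grips with 3 to 60 N. Pads are 16 mm wide; open, the fingers measure 119 mm over their backs; the gripper's body (75 mm by 177 mm) begins 78 mm behind the grasp point.
Start: joints at [65.002, 24.414, 4.234, 92.017, -1.954, 63.644, -3.845], TCP at [0.191, -0.647, 0.169] pointing down, gripper open.
Joint ranges: [-163.25, 163.25], [-28.42, 122.38], [-70.27, 78.77], [12.13, 141.07], [-58.53, 238.53], [9.26, 117.41], [-156.51, 156.51]. Speed limits (degrees/s): [108.29, 108.29, 136.94, 136.94, 172.46, 172.46, 172.46].

INTERFACE

Orientations are given as a 3x3 rotation matrix whose columns are the frame's x, y, z axes.
In Python, from cell import arm, eoat, solver, telemetry, eyes, job gives the robot as it stands. Calls block until the motion is done:
- arm.move_pose(position, orientation): joint-space move of the TCP to a pose.
- arm.line_to(position, vel=0.15, rotation=None, force_limit=None): straight line of the TCP; rotation=None keeps the orientation; vel is the mean speed in m/s. With force_limit (N) it stops when the force on the tool has changed by that much, and returns True; else False.
- arm.goto_joints(angles): joint-space move.
- eoat.set_gripper(opening, grip_force=None): finger opening in m; grip_force is the grip in N (None keeps the last); returns when the fingers have stopped.
- arm.sleep(seconds).
- solver.inverse_kinematics(position, orientation): joint angles nearest the present ones, or None.
- telemetry.sense(): the state.
- eyes.snapshot(name): name is "side" or "top"; returns a dict with "image" (480x640x3 uint8, red, green, blue), "depth" (480x640 float32, m along the optical axis (not along the pixel's ray), 0 where there is no reading), "fovy" (degrees; the focal length in pixels is half the picture's height over the tangent of half this angle, whatever the lens; pixels are square), "cx", "cy" (the principal point, pixels), "dist" ([k1, k2, p1, p2, k3] as OpenCV has them; the pictures are not rectified), "R" (3x3) and "t" (3): a world point X has camera coordinates R X + t. Camera axes: x right, y down, z forward; pixel columns grow to the right and rows downward; lengths in m; the calibration is good to about 2 mm. A picture is of the moment at which its call begins.
A pose or a line that the arm cannot do raises arm.Unreachable and nothing moves.
- job.sign_off(): hands the job in; it is judged then, once.
Trained networks look in the newest picture that a camera, given by its name, has taken for a name from the list of things; names that differ only in an ending like _2 or _b are one class to them, and where a whole thing is asked for, a point or a joint stands for the part that bears it (a point fixed in the world has none). Each returns a list of dicts, best first, with "score" (0 to 1); they miss things now and then, are a little off and sometimes report something else, mostly with a low value. They report only what shows in the picture. A call takes as long as a camera call.
- eyes.masks_of(camera, label): "pixels" (480x640 bool, what is visible of it) and "bbox" ([centre column, centre row, width, height] in pixels, round what is visible of it).
The state is a dict: "time": time; "joints": joint angles; "joint_vel": joint speeds; "joint_efforts": joint torques, N m; "position": TCP position; "orientation": TCP orientation; "contact_force": force on the tool from outside, world axes, zero at the start; "torque": the same for the moment, N m; "grip_width": finger opening in m; "gripper_force": force on a finger pad.
Only numpy, scipy, OpenCV 4.12 (cv2) and the standard library are available. Lean on these libraries where they do the work, as an engineer would, in place of code of your own. Each camera call takes 0.05 s, during which the arm holds its last target. There are 200 camera calls.

## Working session

There is one attempt and no reset: what is moved stays moved. The work goes in short steps, each a Python script; the robot and the scene stay as the last script left them, time stands still between calls to the robot, and variables do not carry over. Pictures are saved under pics/ and viewed, at most 10 in all, crops included, and the job is handed in when it is done.

```bash
mkdir -p pics; ls
cat > s.py <<'E'
from cell import arm, eoat, solver, telemetry, eyes, job
import numpy as np, cv2
def snap(n):
    s=eyes.snapshot(n); return s
def cloud(s):
    f=240/np.tan(np.radians(s["fovy"]/2)); K=np.array([[f,0,s["cx"]],[0,f,s["cy"]],[0,0,1]])
    u,v=np.meshgrid(np.arange(640.),np.arange(480.))
    p=cv2.undistortPoints(np.stack([u,v],-1).reshape(-1,1,2),K,np.array(s["dist"],float)).reshape(480,640,2)
    d=s["depth"]; X=np.dstack([p*d[...,None],d])
    W=(X-np.array(s["t"]))@np.array(s["R"]); W[d==0]=np.nan
    return W
E
python3 - <<'E'
from s import *
ss={n:snap(n) for n in("top","side")}
im=[ss[n]["image"][...,::-1] for n in ss]
for n in ss: cv2.imwrite(f"pics/{n}0.png",ss[n]["image"][...,::-1])
for n in ss:
    s=ss[n];W=cloud(s); print(n,"cam",-np.array(s["R"]).T@s["t"],s["fovy"],s["dist"])
    np.save(n+".npy",W)
    for l in["tray","crate","square_a_mid","round_a_mid","tape","tin","offcut"]:
        for k,m in enumerate(eyes.masks_of(n,l)):
            P=W[m["pixels"]];P=P[~np.isnan(P[:,0])]
            if len(P)<10: continue
            zt=np.percentile(P[:,2],90);T=P[P[:,2]>zt-.006]
            r=cv2.minAreaRect((T[:,:2]*1000).astype(np.float32))
            print(l,round(m["score"],2),np.round(m["bbox"]),len(P),"med",np.median(P,0).round(3),"ztop",zt.round(3),"rect",np.round(r[0]),np.round(r[1]),round(r[2],1))
            np.savez(f"m_{n}_{l}_{k}.npz",m["pixels"])
E
```

```text
pics
top cam [ 0.41418926 -0.01064318  1.07459702] 55.44913688937399 [-0.08975577  0.          0.          0.          0.        ]
tray 0.97 [453. 248. 100. 106.] 5469 med [ 0.541 -0.334  0.009] ztop 0.04 rect [ 538. -322.] [172. 149.] 61.0
crate 0.88 [183. 258.  91.  90.] 3043 med [0.53  0.306 0.023] ztop 0.045 rect [527. 300.] [169. 126.] 43.3
square_a_mid 0.68 [433. 255.  37.  33.] 642 med [ 0.516 -0.269  0.047] ztop 0.05 rect [ 517. -271.] [65. 45.] 60.0
round_a_mid 0.61 [196. 250.  34.  37.] 588 med [0.54  0.27  0.045] ztop 0.049 rect [546. 271.] [64. 42.] 45.5
tape 0.96 [342. 201.  31.  26.] 589 med [ 0.647 -0.063  0.054] ztop 0.057 rect [652. -64.] [37. 65.] 28.9
tin 0.56 [281. 281.  34.  35.] 815 med [0.465 0.072 0.054] ztop 0.057 rect [467.  76.] [67. 65.] 0.1
offcut 0.7 [178. 265.  30.  30.] 573 med [0.503 0.318 0.028] ztop 0.031 rect [504. 319.] [69. 41.] 44.5
side cam [0.19200006 0.46395116 0.74967713] 57.617997982534305 [-0.03629767  0.          0.          0.          0.        ]
tray 0.95 [392. 173.  99.  78.] 3645 med [ 0.526 -0.333  0.009] ztop 0.045 rect [ 536. -318
[... 274 characters left out ...]
.  24.] 825 med [0.538 0.279 0.046] ztop 0.049 rect [542. 277.] [65. 33.] 43.4
tape 0.77 [290. 209.  20.  36.] 682 med [ 0.643 -0.044  0.05 ] ztop 0.056 rect [652. -59.] [39. 63.] 28.2
tape 0.64 [221. 340.  38.  29.] 865 med [0.537 0.279 0.046] ztop 0.049 rect [538. 281.] [65. 43.] 43.4
tin 0.93 [320. 287.  46.  45.] 1450 med [0.461 0.09  0.053] ztop 0.055 rect [467.  79.] [66. 66.] 78.0
tin 0.54 [253. 244.  28.  39.] 740 med [0.644 0.073 0.036] ztop 0.043 rect [653.  64.] [33. 68.] 28.9
offcut 0.56 [223. 376.  44.  27.] 841 med [0.503 0.321 0.029] ztop 0.03 rect [504. 321.] [71. 38.] 44.1
offcut 0.2 [321. 291.  42.  47.] 1377 med [0.46  0.091 0.053] ztop 0.055 rect [467.  80.] [66. 66.] 9.5
```

View pics/top0.png

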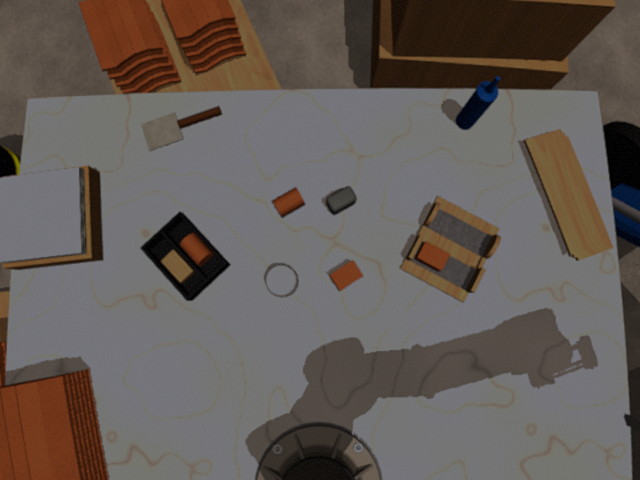

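View pics/side0.png

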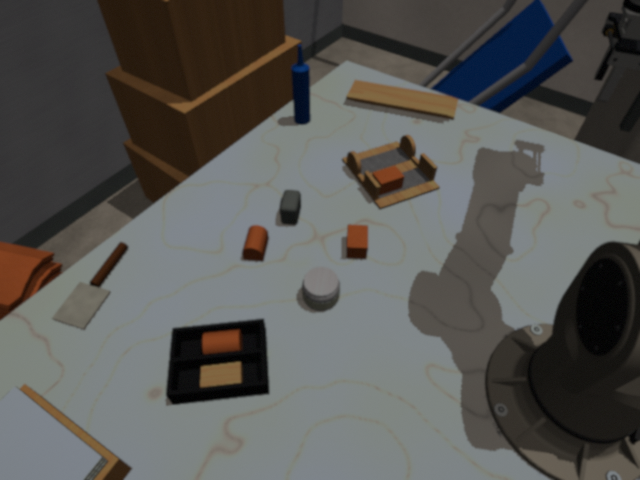

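Top view: the bench round piece is at (289,202), bench square at (347,275), tape (342,200), tin (281,280), tray (453,248), and the crate with round_a at (196,248). The square row of the tray is the near one, with square_a at its left end. Next I fit the known shapes to the depth points.

```bash
cat > fit.py <<'E'
from s import *
from scipy.optimize import least_squares
def box(P,c,h):
    q=abs(P-np.array(c))-np.array(h); return np.linalg.norm(np.maximum(q,0),axis=1)+np.minimum(q.max(1),0)
def square(P,z0=0): return box(P,(0,0,z0+.02),(.032,.022,.02))
def round_(P,z0=0):
    z=P[:,2]-z0
    pr=np.where(z>.022,np.hypot(P[:,1],z-.022)-.022,np.maximum(abs(P[:,1])-.022,-z))
    ex=abs(P[:,0])-.032
    return np.where((pr>0)&(ex>0),np.hypot(pr,ex),np.maximum(pr,ex))
def tray(P):
    d=[box(P,(0,0,.004),(.0845,.1,.004))]
    for sx in(-1,1):
        d.append(box(P,(sx*.0795,-.045,.026),(.005,.03,.026)))
        d.append(np.maximum(box(P,(sx*.0795,.045,.03),(.005,.03,.03)),np.where(P[:,2]>.03,np.hypot(P[:,1]-.045,P[:,2]-.03)-.03,-1)))
    d.append(box(P,(-.0355,-.045,.028),(.032,.022,.02)))
    return np.min(d,0)
def crate(P):
    d=[box(P,(0,0,.0025),(.083,.062,.0025))]
    d+=[box(P,(0,y,.0225),(.083,.004,.0225)) for y in(-.058,0,.058)]
    d+=[box(P,(x,0,.0225),(.004,.062,.0225)) for x in(-.079,.079)]
    return np.min(d,0)
def fit(P,sdf,x0):
    def loc(p):
        c,s=np.cos(p[2]),np.sin(p[2]); Q=P-[p[0],p[1],p[3]]
        return np.c_[c*Q[:,0]+s*Q[:,1],-s*Q[:,0]+c*Q[:,1],Q[:,2]]
    r=least_squares(lambda p:sdf(loc(p)),list(x0)+[0.],loss="soft_l1",f_scale=.002,x_scale=[.01,.01,.1,.01])
    return r.x,np.median(abs(sdf(loc(r.x))))
def crop(W,c,r,zlo,zhi=.1):
    P=W.reshape(-1,3); k=(np.hypot(P[:,0]-c[0],P[:,1]-c[1])<r)&(P[:,2]>zlo)&(P[:,2]<zhi); return P[k]
E
python3 - <<'E'
from fit import *
st=telemetry.sense();print(arm.grasp_offset,st["time"],st["grip_width"],st["position"]);print(np.round(st["orientation"],2))
r=np.radians
for n in("top","side"):
    W=np.load(n+".npy")
    for nm,sd,c,rad,zl,yaws in[("tray",tray,(.541,-.33),.15,.004,[-117,63]),
      ("round_a",lambda P:round_(P,.005),(.543,.274),.03,.035,[45,-45]),
      ("crate",crate,(.527,.301),.125,.003,[-47,43]),
      ("round_b",round_,(.65,.065),.06,.006,[-60,30,-20,75]),
      ("square_b",square,(.475,-.075),.06,.006,[-60,30,-20,75])]:
        P=crop(W,c,rad,zl)
        if nm=="crate":
            P=P[~((np.hypot(*(P[:,:2]-[.543,.274]).T)<.042)|(np.hypot(*(P[:,:2]-[.504,.32]).T)<.042))]
        if nm=="round_a":
            m=np.load(f"m_{n}_round_a_mid_0.npz")["arr_0"]; P=W[cv2.erode(m.astype(np.uint8),np.ones((3,3)))>0]
            P=P[P[:,2]>.02]
        for y in yaws:
            x,e=fit(P,sd,(*c,r(y)));print(n,nm,len(P),(x[[0,1,3]]*1000).round(1),np.degrees(x[2]).round(1),"res",(e*1000).round(2))
E
```

```text
0.0188 0.8 0.0940749403276965 [ 0.1909109  -0.64741225  0.1690883 ]
[[ 0.96  0.28  0.  ]
 [ 0.28 -0.96  0.  ]
 [ 0.   -0.   -1.  ]]
top tray 6188 [ 5.387e+02 -3.231e+02  4.000e-01] -119.6 res 1.19
top tray 6188 [ 537.1 -326.2    1. ] 63.4 res 1.82
top round_a 459 [ 5.427e+02  2.748e+02 -3.000e-01] 41.4 res 1.0
top round_a 459 [ 5.427e+02  2.748e+02 -3.000e-01] 41.4 res 1.0
top crate 2379 [528.3 299.9   4.4] -24.3 res 3.55
top crate 2379 [5.268e+02 3.000e+02 1.000e-01] 43.0 res 0.93
top round_b 551 [6.523e+02 6.000e+01 1.000e-01] -60.2 res 0.85
top round_b 551 [662.6  65.6   3.6] 28.6 res 4.08
top round_b 551 [6.523e+02 5.990e+01 1.000e-01] -60.2 res 0.84
top round_b 551 [6.523e+02 6.000e+01 1.000e-01] 119.8 res 0.85
top square_b 564 [ 4.774e+02 -7.270e+01 -1.000e-01] -57.7 res 1.24
top square_b 564 [ 4.773e+02 -7.250e+01 -1.000e-01] -57.8 res 1.23
top square_b 564 [ 4.773e+02 -7.250e+01 -1.000e-01] -57.8 res 1.23
top square_b 564 [ 4.773e+02 -7.250e+01 -1.000e-01] 122.2 res 1.23
side tray 4149 [ 5.440e+02 -3.132e+02 -1.000e-01] -119.0 res 1.21
side tray 4149 [ 538.  -320.9    0.6] 61.5 res 1.46
side round_a 699 [5.426e+02 2.760e+02 1.000e-01] 42.5 res 0.76
side round_a 699 [550.4 262.8   4.1] -50.4 res 3.88
side crate 4364 [537.2 293.4   0.6] -47.7 res 5.25
side crate 4364 [5.270e+02 3.023e+02 1.000e-01] 42.9 res 0.63
side round_b 709 [ 6.534e+02  6.340e+01 -6.000e-01] -60.4 res 0.59
side round_b 709 [658.6  76.9   2.9] 34.2 res 3.21
side round_b 709 [ 6.534e+02  6.340e+01 -6.000e-01] -60.4 res 0.59
side round_b 709 [ 6.534e+02  6.340e+01 -6.000e-01] 119.6 res 0.59
side square_b 683 [477.5 -68.7  -0.6] -57.8 res 0.75
side square_b 683 [464.6 -67.1  -0.5] 32.8 res 1.27
side square_b 683 [477.5 -68.7  -0.6] -57.8 res 0.75
side square_b 683 [477.6 -68.7  -0.6] 122.1 res 0.75
```

Run:
```python
from fit import *
r=np.radians
W={n:np.load(n+".npy") for n in("top","side")}
for n in W:
    for tag,zl in(("hi",.014),("all",.004),("base",.0055)):
        m=np.load(f"m_{n}_tray_0.npz")["arr_0"]|np.load(f"m_{n}_square_a_mid_0.npz")["arr_0"]
        P=W[n][m]; P=P[(P[:,2]>zl)&(P[:,2]<.075)]
        if tag=="base": P=P[P[:,2]<.013]
        if tag=="base":
            b=cv2.minAreaRect((P[:,:2]*1000).astype(np.float32));print("rect",np.round(b[0],1),np.round(b[1]),b[2])
        for x0 in((.5385,-.323),(.53,-.33)):
            x,e=fit(P,tray,(*x0,r(-119)));print(n,tag,len(P),(x[[0,1,3]]*1000).round(1),np.degrees(x[2]).round(1),(e*1000).round(2))
    m=np.load(f"m_{n}_square_a_mid_0.npz")["arr_0"];P=W[n][m];P=P[P[:,2]>.02]
    x,e=fit(P,lambda P:square(P,.008),(.517,-.268,r(-119)));print(n,"sqa",(x[[0,1,3]]*1000).round(1),np.degrees(x[2]).round(1),(e*1000).round(2))
    c,s=np.cos(x[2]),np.sin(x[2]);print("  tray from sqa",x[0]+c*.0355-s*.045,x[1]+s*.0355+c*.045)
# top-down height map of merged clouds around tray, 0.5mm/px: left top, right side
o=[]
for n in W:
    P=crop(W[n],(.54,-.32),.16,-.02); g=np.zeros((560,390,3),np.uint8)
    S=ss=cv2.imread(f"pics/{n}0.png").reshape(-1,3)
    A=W[n].reshape(-1,3);k=(np.hypot(A[:,0]-.54,A[:,1]+.32)<.14)&(A[:,2]<.1)
    for p,cc in zip(A[k],S[k]):
        cv2.circle(g,(int(195-(p[1]+.32)*1300),int(280-(p[0]-.54)*1300)),2,tuple(int(min(255,v*1.5)) for v in cc),-1)
    x=(.5387,-.3231,r(-119.6));R=np.array([[np.cos(x[2]),-np.sin(x[2])],[np.sin(x[2]),np.cos(x[2])]])
    for cx,cy,hx,hy in((0,0,.0845,.1),(-.0355,-.045,.032,.022),(.0795,.045,.005,.03),(-.0795,.045,.005,.03),(.0795,-.045,.005,.03),(-.0795,-.045,.005,.03)):
        q=(np.array([[cx+a*hx,cy+b*hy] for a,b in((1,1),(1,-1),(-1,-1),(-1,1))])@R.T)+x[:2]
        q=np.c_[195-(q[:,1]+.32)*1300,280-(q[:,0]-.54)*1300].astype(np.int32)
        cv2.polylines(g,[q],True,(0,255,0),1)
    o.append(g)
cv2.imwrite("pics/map.png",np.hstack(o))
```

```text
top hi 1530 [ 5.386e+02 -3.230e+02  3.000e-01] -119.6 0.93
top hi 1530 [ 5.386e+02 -3.230e+02  3.000e-01] -119.6 0.93
top all 5996 [ 5.386e+02 -3.230e+02  4.000e-01] -119.6 1.18
top all 5996 [ 5.386e+02 -3.230e+02  4.000e-01] -119.6 1.18
rect [ 538.9 -322.1] [169. 202.] 60.53867721557617
top base 4122 [ 5.378e+02 -3.222e+02  5.000e-01] -119.9 1.17
top base 4122 [ 5.378e+02 -3.222e+02  5.000e-01] -119.9 1.17
top sqa [ 5.171e+02 -2.708e+02 -1.000e-01] -119.3 1.06
  tray from sqa 0.5389657021149821 -0.32376753093566435
side hi 1670 [ 5.397e+02 -3.208e+02 -1.000e-01] -119.5 0.82
side hi 1670 [ 5.397e+02 -3.208e+02 -1.000e-01] -119.5 0.82
side all 4107 [ 5.396e+02 -3.207e+02 -1.000e-01] -119.4 0.88
side all 4107 [ 5.396e+02 -3.207e+02 -1.000e-01] -119.4 0.88
rect [ 538.5 -319.3] [171. 204.] 60.66413497924805
side base 2260 [ 539.3 -320.5   -0. ] -119.4 0.91
side base 2260 [ 538.9 -316.2   -0. ] -115.8 0.99
side sqa [ 5.185e+02 -2.675e+02 -4.000e-01] -119.5 0.88
  tray from sqa 0.5402076970988637 -0.3206123667670735
```

View pics/map.png

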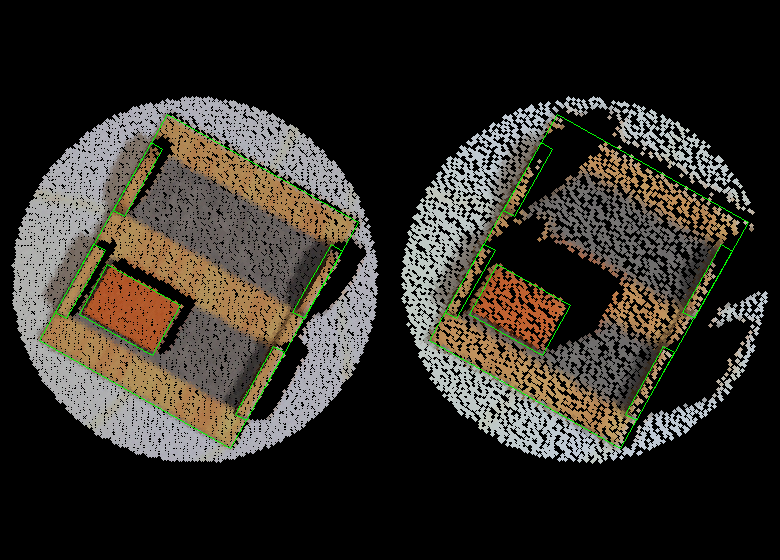

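The tray fits cleanly: (539,-322) mm with yaw -119.5°, and the two cameras differ by about 2 mm. For round_b I squeeze the ends first and then the sides. That gives its exact position and shows the camera bias.

```bash
cat > mv.py <<'E'
from fit import *
UP=.17
def rot(psi,cur=None):
    """tool down, closing along direction psi+90 (piece yaw psi, degrees); best of two half turns"""
    return [np.array([[s*c_,-s*s_,0],[s*s_,s*c_,0],[0,0,1]])@np.diag([-1,1,-1]) for s in(1,-1) for c_,s_ in[(np.cos(np.radians(psi)),np.sin(np.radians(psi)))]]
def above(x,y,psi,z=UP):
    q0=np.array(telemetry.sense()["joints"]);best=None
    for R in rot(psi):
        q=solver.inverse_kinematics([x,y,z],R)
        if q is None: continue
        c=abs(np.array(q)-q0).max()+ (50 if abs(q[6])>145 else 0)
        if best is None or c<best[0]: best=(c,R,q)
    arm.goto_joints(best[2]); return best[1]
def down(x,y,z,fl=25,v1=.3):
    arm.line_to([x,y,z+.035],vel=v1)
    return arm.line_to([x,y,z],vel=.08,force_limit=fl)
def up(z=UP,v=.3):
    p=telemetry.sense()["position"]; arm.line_to([p[0],p[1],z],vel=v)
def rep(tag):
    s=telemetry.sense();print(tag,"t",round(s["time"],2),"pos",np.round(s["position"],4),"w",round(s["grip_width"],4),"gf",round(s["gripper_force"],1),"F",np.round(s["contact_force"],1))
TR=np.array([.5392,-.3219]);TY=-119.5
def place(px,py):
    c,s=np.cos(np.radians(TY)),np.sin(np.radians(TY)); return TR+[c*px-s*py,s*px+c*py]
E
python3 - <<'E'
from mv import *
x,y,psi=.6529,.0617,-60.3
above(x,y,psi+90,.15);rep("above");eoat.set_gripper(.085)
print("hit",down(x,y,.004));rep("down")
eoat.set_gripper(.06,6);rep("ends squeezed")
eoat.set_gripper(.085);arm.line_to([x,y,.08],vel=.3)
above(x,y,psi,.08);eoat.set_gripper(.07);rep("rotated")
print("hit",down(x,y,.0025));eoat.set_gripper(.035,25);rep("sides")
up();rep("lift")
E
```

```text
above t 3.77 pos [0.653  0.0607 0.1499] w 0.0943 gf 0.0 F [ 0.2  0.3 -0.5]
hit False
down t 5.26 pos [0.6528 0.0618 0.0039] w 0.085 gf 0.0 F [ 0.8 -1.1 -0.2]
ends squeezed t 5.72 pos [0.6531 0.0617 0.0043] w 0.0634 gf 6.0 F [-0.4  0.1  2.8]
rotated t 8.43 pos [0.653  0.0617 0.0801] w 0.0698 gf 0.0 F [ 0.   0.4 -0.7]
hit False
sides t 10.03 pos [0.6529 0.0617 0.0025] w 0.0348 gf 0.0 F [ 0.3  0.1 -0.4]
lift t 10.73 pos [0.6528 0.0615 0.1703] w 0.0346 gf 0.0 F [ 0.  -0.3 -0. ]
```

Run:
```python
from mv import *
print(np.round(telemetry.sense()["orientation"],2))
o=[]
for n in("top","side"):
    s=snap(n);np.save(n+"1.npy",cloud(s)); im=s["image"][...,::-1]
    u,v=((210,110) if n=="top" else (180,130)); o.append(cv2.resize(im[v:v+200,u:u+200],(400,400),interpolation=cv2.INTER_CUBIC))
    for m in eyes.masks_of(n,"round_b_mid"): print(n,round(m["score"],2),np.round(m["bbox"]))
cv2.imwrite("pics/a1.png",np.hstack(o))
```

```text
[[-0.5   0.87  0.  ]
 [ 0.87  0.5  -0.  ]
 [-0.    0.   -1.  ]]
side 0.91 [256. 246.  26.  34.]
```

View pics/a1.png

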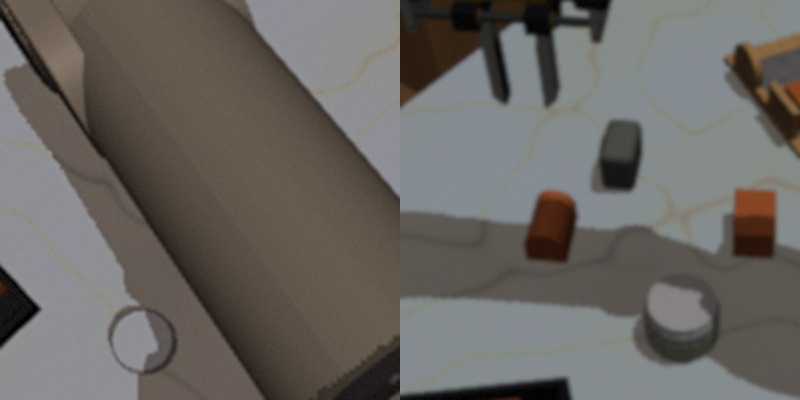

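Run:
```python
from mv import *
W=np.load("side1.npy")
P=crop(W,(.65,.065),.07,.006,.07)
print(len(P),P.min(0),P.max(0))
for y in(-60,-40,30,-80): 
    x,e=fit(P,round_,(.65,.063,np.radians(y)));print((x[[0,1,3]]*1000).round(1),np.degrees(x[2]).round(1),(e*1000).round(2))
eyes.snapshot("side");m=eyes.masks_of("side","round_b_mid")[0]["pixels"];Q=W[m];Q=Q[Q[:,2]>.03];print(len(Q),Q.mean(0),cv2.minAreaRect((Q[:,:2]*1000).astype(np.float32)))
rep("")
```

```text
708 [0.61768695 0.02507065 0.00608747] [0.68387016 0.1031921  0.0466967 ]
[ 6.534e+02  6.350e+01 -6.000e-01] -61.1 0.6
[ 6.534e+02  6.350e+01 -6.000e-01] -61.1 0.6
[658.9  77.    3.1] 33.1 3.1
[ 6.534e+02  6.350e+01 -6.000e-01] -61.1 0.6
480 [0.64887437 0.0664418  0.03925966] ((652.8754272460938, 63.43342208862305), (40.38745880126953, 67.40227508544922), 28.72073745727539)
 t 11.03 pos [0.6525 0.0617 0.1691] w 0.0351 gf 0.0 F [ 0.5  0.7 -0.6]
```

The piece has not moved, but the side grip closed without any contact. I retry in small closing steps and read the gripper at each one.

Run:
```python
from mv import *
x,y,psi=.6529,.0617,-60.3
eoat.set_gripper(.07,20)
print("hit",down(x,y,.004));rep("down")
for w in(.05,.042,.038):
    eoat.set_gripper(w);rep(w)
    if telemetry.sense()["gripper_force"]>5: break
s=snap("side");cv2.imwrite("pics/a2.png",cv2.resize(s["image"][150:300,180:380,::-1],(800,600),interpolation=cv2.INTER_CUBIC))
```

```text
hit False
down t 12.92 pos [0.6528 0.0619 0.0038] w 0.0699 gf 0.0 F [-1.1  0.1 -0. ]
0.05 t 13.44 pos [0.6529 0.0616 0.0041] w 0.0498 gf 0.0 F [0.1 0.3 0.6]
0.042 t 13.82 pos [0.6529 0.0617 0.004 ] w 0.0421 gf 0.0 F [0.1 1.  0.8]
0.038 t 14.12 pos [0.6529 0.0617 0.004 ] w 0.038 gf 0.0 F [ 0.8 -0.1 -0.1]
```

View pics/a2.png

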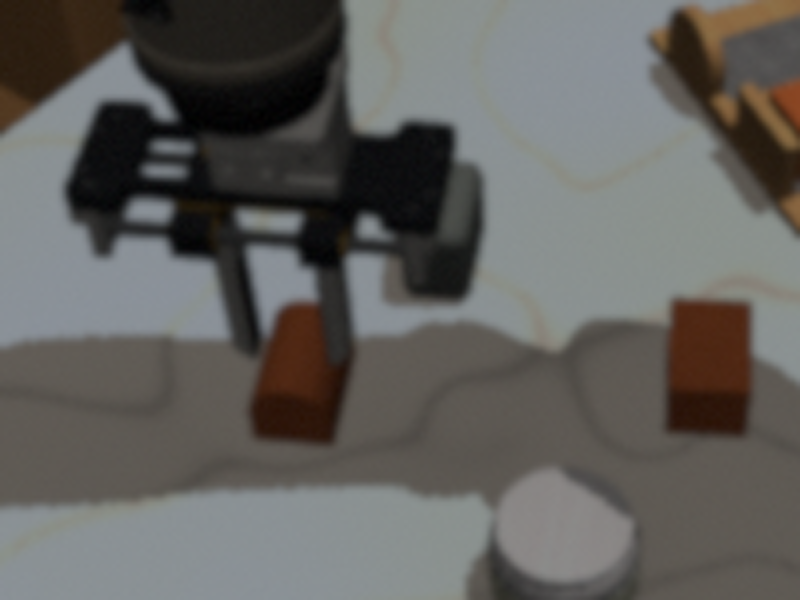

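Run:
```python
from mv import *
s=snap("side");f=240/np.tan(np.radians(s["fovy"]/2));K=np.array([[f,0,s["cx"]],[0,f,s["cy"]],[0,0,1]])
def pr(X): 
    return cv2.projectPoints(np.array(X,float).reshape(-1,1,3),cv2.Rodrigues(np.array(s["R"]))[0],np.array(s["t"],float),K,np.array(s["dist"],float))[0].reshape(-1,2)
t=telemetry.sense();p=np.array(t["position"]);R=np.array(t["orientation"]);w=t["grip_width"]
print(p,R.round(2).tolist(),w)
for lab,X in(("tip+",p+R[:,1]*w/2),("tip-",p-R[:,1]*w/2),("tcp",p),("z+.04",p-R[:,2]*.04)):
    u=pr(X)[0];print(lab,X.round(3),((u-[180,150])*4).round())
W=cloud(s);P=crop(W,(.65,.065),.12,.006,.1)
a=W[150:300,180:380]
for (c,r) in((250,345),(335,352),(240,300),(335,310),(300,400),(290,320)): print((c,r),a[r//4,c//4].round(3))
```

```text
[0.65288895 0.06168803 0.00400261] [[-0.5, 0.87, -0.0], [0.87, 0.5, 0.0], [0.0, 0.0, -1.0]] 0.0380014556176052
tip+ [0.669 0.071 0.004] [270. 387.]
tip- [0.636 0.052 0.004] [338. 392.]
tcp [0.653 0.062 0.004] [304. 390.]
z+.04 [0.653 0.062 0.044] [296. 342.]
(250, 345) [0.668 0.081 0.051]
(335, 352) [0.627 0.061 0.053]
(240, 300) [0.667 0.081 0.086]
(335, 310) [0.625 0.058 0.086]
(300, 400) [0.63  0.086 0.036]
(290, 320) [0.667 0.052 0.044]
```

Run:
```python
from mv import *
W=np.load("side1.npy")
def low(W,tag,zmin):
    P=W.reshape(-1,3);k=(np.hypot(P[:,0]-.65,P[:,1]-.065)<.07)&(P[:,2]>zmin)&(P[:,2]<.3);Q=P[k]
    h,e=np.histogram(Q[:,2],np.arange(zmin,.3,.01));print(tag,dict(zip(e.round(2).tolist(),h.tolist())))
low(W,"at .17",.06)
s=snap("side");low(cloud(s),"now",.05)
q=telemetry.sense()["joints"];print(np.round(q,2),np.round(telemetry.sense()["joint_efforts"],1))
up(.17)
eoat.set_gripper(.07)
s=snap("side");low(cloud(s),"up",.05)
Z=cloud(s);cv2.imwrite("pics/a3.png",cv2.resize(s["image"][60:260,150:400,::-1],(750,600),interpolation=cv2.INTER_CUBIC))
rep("")
```

```text
at .17 {0.06: 0, 0.07: 0, 0.08: 0, 0.09: 0, 0.1: 0, 0.11: 0, 0.12: 0, 0.13: 0, 0.14: 0, 0.15: 0, 0.16: 0, 0.17: 0, 0.18: 0, 0.19: 0, 0.2: 13, 0.21: 66, 0.22: 78, 0.23: 81, 0.24: 89, 0.25: 88, 0.26: 95, 0.27: 95, 0.28: 69}
now {0.05: 51, 0.06: 50, 0.07: 52, 0.08: 58, 0.09: 56, 0.1: 58, 0.11: 36, 0.12: 15, 0.13: 14, 0.14: 89, 0.15: 349, 0.16: 203, 0.17: 510, 0.18: 415, 0.19: 144, 0.2: 103, 0.21: 64, 0.22: 233, 0.23: 244, 0.24: 5, 0.25: 115, 0.26: 243, 0.27: 317, 0.28: 243}
[ 22.23  41.1  -47.13  99.44  35.72  55.61  -9.24] [   0.  -100.3  -21.8  -34.    -0.     0.    -0. ]
up {0.05: 0, 0.06: 0, 0.07: 0, 0.08: 0, 0.09: 0, 0.1: 0, 0.11: 0, 0.12: 0, 0.13: 0, 0.14: 0, 0.15: 0, 0.16: 0, 0.17: 0, 0.18: 0, 0.19: 0, 0.2: 13, 0.21: 66, 0.22: 81, 0.23: 86, 0.24: 80, 0.25: 93, 0.26: 90, 0.27: 97, 0.28: 79}
 t 15.7 pos [0.6529 0.0617 0.17  ] w 0.0701 gf 0.0 F [-0.3 -0.6 -0.5]
```

View pics/a3.png

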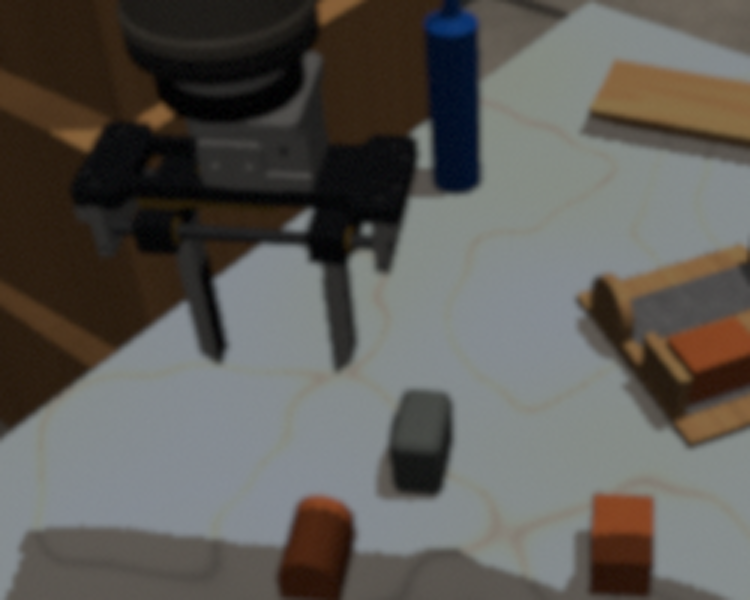

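The reported TCP lies about 39 mm below the real fingertips, so the earlier "squeeze" only touched the top of the ridge. I'll measure the tool offset: height by touching the bench with low force, and lateral from the depth points in the tool frame.

Run:
```python
from mv import *
def fing(tag):
    t=telemetry.sense();p=np.array(t["position"]);R=np.array(t["orientation"])
    for n in("side","top"):
        P=cloud(snap(n)).reshape(-1,3);Q=(P-p)@R
        k=(abs(Q[:,0])<.03)&(abs(Q[:,1])<.08)&(Q[:,2]>-.075)&(Q[:,2]<.02)
        for sg in(1,-1):
            A=Q[k&(sg*Q[:,1]>0)]
            if len(A)>20:print(tag,n,sg,len(A),"lo",np.percentile(A,3,axis=0).round(4),"hi",np.percentile(A,97,axis=0).round(4))
fing("w70 yaw-60")
above(.565,0,30,.17);fing("yaw30")
arm.line_to([.565,0,.0],vel=.3)
hit=arm.line_to([.565,0,-.06],vel=.03,force_limit=6);rep(f"touch {hit}")
up(.1)
```

```text
w70 yaw-60 side 1 156 lo [-0.0062  0.0348 -0.0732] hi [ 0.0119  0.0467 -0.037 ]
w70 yaw-60 side -1 127 lo [-0.0065 -0.0455 -0.0735] hi [ 0.0122 -0.0335 -0.0401]
yaw30 side -1 152 lo [-0.0078 -0.0502 -0.0738] hi [ 0.0105 -0.0399 -0.0453]
touch True t 19.06 pos [ 0.565   0.     -0.0361] w 0.0696 gf 6.8 F [-3.5 -0.8 13. ]
```

The real tips are 36.5 mm above the reported TCP. The lateral shift seen matches a camera bias (side camera about +3 mm in y). I correct for both and place round_b.

```bash
cat >> mv.py <<'E'
DZ=.0365
TR=np.array([.5398,-.3232])
UP=.12   # heights below are real tip heights
_ab,_dn=above,down
def above(x,y,psi,z=UP): return _ab(x,y,psi,z-DZ)
def down(x,y,z,fl=20):
    arm.line_to([x,y,z+.02-DZ],vel=.35); return arm.line_to([x,y,z-DZ],vel=.06,force_limit=fl)
def up(z=UP,v=.4):
    p=telemetry.sense()["position"]; arm.line_to([p[0],p[1],z-DZ],vel=v)
def put(px,py,tip):
    x,y=place(px,py);above(x,y,TY,.14)
    print("hit",down(x,y,.008+tip+.0005,12));rep("placed")
    eoat.set_gripper(.058);up(.14)
E
python3 - <<'E'
from mv import *
x,y,psi=.6535,.0603,-60.5
above(x,y,psi,.08);print("hit",down(x,y,.003))
eoat.set_gripper(.035,25);rep("grip")
if telemetry.sense()["gripper_force"]<5: raise SystemExit
up(.14);rep("lift")
put(.0355,.045,.003);rep("done")
E
```

```text
hit False
grip t 22.18 pos [ 0.6536  0.0602 -0.0333] w 0.044 gf 25.0 F [-1.4 -0.1  2.2]
lift t 22.68 pos [0.6539 0.0599 0.1046] w 0.0438 gf 25.0 F [-0.6 -0.7 -2.7]
hit False
placed t 25.25 pos [ 0.5615 -0.3763 -0.0248] w 0.0442 gf 25.0 F [ 0.3 -0.1 -2.2]
done t 26.18 pos [ 0.5621 -0.3768  0.1053] w 0.0579 gf 0.0 F [-0.6 -0.2 -0.3]
```

Run:
```python
from mv import *
x,y,psi=.5435,.2738,43
above(x,y,psi+90,.12);eoat.set_gripper(.084);rep("above crate")
# look at tray
for n,b in(("top",(-.001,0)),("side",(-.0015,.0033))):
    s=snap(n);W=cloud(s)
    c=np.array([.5615,-.3763])
    x1,e=fit(crop(W,c+b,.036,.02),lambda P:round_(P,.008),(*(c+b),np.radians(TY)))
    T=[];m=eyes.masks_of(n,"tray");P=crop(W,(.5392,-.3219),.13,.014,.075);P=P[np.hypot(*(P[:,:2]-x1[:2]).T)>.042]
    xt,et=fit(P,tray,(*TR,np.radians(TY)))
    d=x1[:2]-xt[:2];c_,s_=np.cos(xt[2]),np.sin(xt[2])
    print(n,"piece",(x1*1000).round(1),np.degrees(x1[2]).round(1),"tray",(xt*1000).round(1),np.degrees(xt[2]).round(1),"rel",((c_*d[0]+s_*d[1])*1000).round(1),((-s_*d[0]+c_*d[1])*1000).round(1),e,et)
h=down(x,y,.009);rep(f"down {h}")
if h: raise SystemExit
eoat.set_gripper(.055,25);rep("grip")
if telemetry.sense()["gripper_force"]<5: raise SystemExit
up(.14);rep("lift")
x,y,psi=.645,.06,-60
above(x,y,psi+90,.14);print("hit",down(x,y,.0045,12));rep("down")
eoat.set_gripper(.08);up(.08);rep("")
```

```text
above crate t 29.1 pos [0.5435 0.2738 0.0835] w 0.0837 gf 0.0 F [-0.2 -0.1 -0. ]
top piece [ 5.6280e+02 -3.7530e+02 -2.0812e+03  2.0000e-01] -119.2 tray [ 5.3850e+02 -3.2310e+02 -2.0885e+03  4.0000e-01] -119.7 rel 33.3 46.9 0.0008978083548147799 0.0008827187204153001
side piece [ 5.6340e+02 -3.7310e+02 -2.0851e+03 -4.0000e-01] -119.5 tray [ 5.3960e+02 -3.2080e+02 -2.0857e+03 -1.0000e-01] -119.5 rel 33.8 46.5 0.0008810226924357463 0.0008314110525297846
down False t 30.19 pos [ 0.5435  0.2738 -0.0273] w 0.0838 gf 0.0 F [ 0.6  0.4 -0.9]
grip t 30.64 pos [ 0.5436  0.2739 -0.0273] w 0.0638 gf 25.0 F [-0.1 -1.1  4. ]
lift t 31.12 pos [0.5442 0.2737 0.1046] w 0.0641 gf 25.0 F [ 0.1 -0.4 -4. ]
hit False
down t 33.24 pos [ 0.6451  0.0599 -0.0319] w 0.0638 gf 25.0 F [-0.5  0.6 -2.2]
 t 34.06 pos [0.6465 0.0602 0.0458] w 0.0799 gf 0.0 F [-0.5  0.2 -1.3]
```

```bash
sed -i 's/^TR=np.array(\[.5398.*/TR=np.array([.5380,-.3230])/' mv.py
cat >> mv.py <<'E'
def look(pieces):
    for n,b in(("top",(.0003,0)),("side",(.0012,.0025))):
        W=cloud(snap(n));P=crop(W,TR+[0,.001],.13,.014,.075);F=[]
        for px,py,sd in pieces:
            c=place(px,py)+b
            x1,e=fit(crop(W,c,.034,.02),lambda P:sd(P,.008),(*c,np.radians(TY)));F.append((x1,e))
            if not(px<0 and py<0): P=P[np.hypot(*(P[:,:2]-x1[:2]).T)>.041]
        xt,et=fit(P,tray,(*TR,np.radians(TY)));c_,s_=np.cos(xt[2]),np.sin(xt[2])
        print(n,"tray",(xt[[0,1,3]]*1000).round(1),np.degrees(xt[2]).round(1),len(P))
        for (x1,e),pc in zip(F,pieces):
            d=x1[:2]-xt[:2];print("   ",pc[:2],"rel",((c_*d[0]+s_*d[1])*1000).round(1),((-s_*d[0]+c_*d[1])*1000).round(1),"dyaw",np.degrees(x1[2]-xt[2]).round(1),"z",(x1[3]*1000).round(1),"res",(e*1000).round(2))
E
python3 - <<'E'
from mv import *
x,y,psi=.645,.06,-60
above(x,y,psi,.08);eoat.set_gripper(.068);print("hit",down(x,y,.003))
eoat.set_gripper(.035,25);rep("grip")
if telemetry.sense()["gripper_force"]<5: raise SystemExit
up(.14);put(-.0355,.045,.003);rep("done")
x,y=.478,-.072
above(x,y,-57.8,.10);rep("at sqb")
look([(.0355,.045,round_),(-.0355,.045,round_)])
E
```

```text
hit False
grip t 37.08 pos [ 0.6452  0.0601 -0.0333] w 0.0437 gf 25.0 F [0.1 0.8 2.8]
hit False
placed t 39.92 pos [ 0.5947 -0.3144 -0.0249] w 0.044 gf 25.0 F [ 0.1  0.3 -2. ]
done t 40.86 pos [ 0.5953 -0.3148  0.1052] w 0.0582 gf 0.0 F [-0.3  0.2 -0.6]
at sqb t 41.92 pos [ 0.4787 -0.0728  0.0634] w 0.058 gf 0.0 F [ 0.7 -0.4 -0.1]
top tray [ 5.381e+02 -3.227e+02  4.000e-01] -119.7 1078
    (0.0355, 0.045) rel 34.4 47.5 dyaw 0.6 z 0.1 res 1.04
    (-0.0355, 0.045) rel -34.2 46.0 dyaw -0.2 z -0.1 res 0.93
side tray [ 5.395e+02 -3.212e+02  5.000e-01] -119.8 722
    (0.0355, 0.045) rel 33.7 46.7 dyaw 1.3 z -0.2 res 0.97
    (-0.0355, 0.045) rel -36.2 44.2 dyaw 0.3 z 0.0 res nan
  return _methods._mean(a, axis=axis, dtype=dtype,
  ret = ret.dtype.type(ret / rcount)
```

Run:
```python
from mv import *
x,y,psi=.4782,-.0722,-57.8
above(x,y,psi+90,.07);eoat.set_gripper(.082)
h=down(x,y,.006)
if h: rep("hit");raise SystemExit
eoat.set_gripper(.055,15);rep("ends")
eoat.set_gripper(.08);up(.06)
above(x,y,psi,.06);eoat.set_gripper(.064);h=down(x,y,.006)
if h: rep("hit");raise SystemExit
eoat.set_gripper(.035,25);rep("grip")
if telemetry.sense()["gripper_force"]<5: raise SystemExit
up(.14);put(.0355,-.0445,.006);rep("done")
above(.478,-.072,TY,.14)
rep("clear");look([(.0355,.045,round_),(-.0355,.045,round_),(.0355,-.045,square),(-.0355,-.045,square)])
s=snap("top");cv2.imwrite("pics/b1.png",cv2.resize(s["image"][170:320,370:530,::-1],(640,600),interpolation=cv2.INTER_CUBIC))
```

```text
ends t 45.08 pos [ 0.4783 -0.0721 -0.0303] w 0.0637 gf 15.0 F [-0.9  1.6  5.7]
grip t 48.79 pos [ 0.4785 -0.0721 -0.0303] w 0.0474 gf 23.0 F [0.3 0.4 4.1]
hit True
placed t 51.08 pos [ 0.4836 -0.3322 -0.018 ] w 0.044 gf 25.0 F [1.6 0.5 0.8]
done t 51.98 pos [ 0.4833 -0.3319  0.1047] w 0.0577 gf 0.0 F [-0.7  0.3 -0.8]
clear t 53.98 pos [ 0.4778 -0.0724  0.1032] w 0.0581 gf 0.0 F [-0.3  0.1  0.2]
top tray [ 5.382e+02 -3.238e+02  3.000e-01] -119.0 1052
    (0.0355, 0.045) rel 34.7 46.2 dyaw -0.3 z 0.1 res 0.91
    (-0.0355, 0.045) rel -34.9 45.8 dyaw 0.0 z -0.0 res 0.85
    (0.0355, -0.045) rel 48.9 -42.2 dyaw -3.1 z 26.6 res 4.0
    (-0.0355, -0.045) rel -37.4 -44.2 dyaw 0.7 z -0.0 res 1.07
side tray [ 5.310e+02 -3.214e+02  1.000e-01] -114.2 205
    (0.0355, 0.045) rel 33.1 51.0 dyaw -5.8 z -0.1 res 0.99
    (-0.0355, 0.045) rel -37.7 62.6 dyaw 9.0 z 0.0 res 0.1
    (0.0355, -0.045) rel 48.2 -41.5 dyaw -9.3 z 24.6 res 2.46
    (-0.0355, -0.045) rel -43.7 -34.3 dyaw -5.3 z 0.0 res nan
  return _methods._mean(a, axis=axis, dtype=dtype,
  ret = ret.dtype.type(ret / rcount)
```

View pics/b1.png

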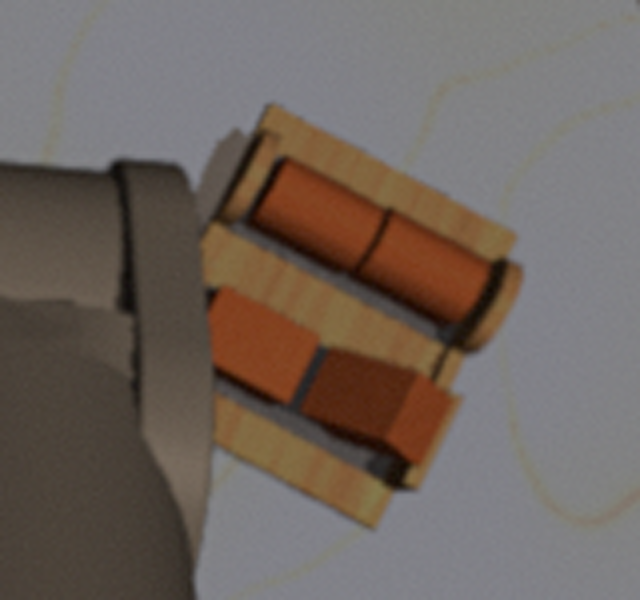

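Square_b is lying tilted against the +x square board, its bright face towards (425,415) in this crop. A full 6-DOF box fit should give me its real pose.

Run:
```python
from mv import *
from scipy.spatial.transform import Rotation as Ro
W=cloud(snap("top"));im=eyes.snapshot("top")["image"].astype(int)
c=place(.045,-.045)
col=(im[...,0]>1.7*im[...,2])&(im[...,0]-im[...,1]>25)
k=col&(np.hypot(W[...,0]-c[0],W[...,1]-c[1])<.055)&(W[...,2]>.012)
P=W[k];TRm=Ro.from_euler("z",TY,degrees=True)
L=TRm.inv().apply(P-np.r_[TR,0])   # tray frame
L=L[(L[:,0]>.0)&(L[:,1]<-.01)]
print(len(L),L.min(0).round(3),L.max(0).round(3))
best=[]
for pitch in range(-90,91,15):
  for x0 in(.03,.045):
    def f(p):return box(Ro.from_rotvec(p[3:]).inv().apply(L-p[:3]),(0,0,0),(.032,.022,.02))
    p0=np.r_[x0,-.045,.04,Ro.from_euler("y",pitch,degrees=True).as_rotvec()]
    r=least_squares(f,p0,loss="soft_l1",f_scale=.002,x_scale=[.01]*3+[.2]*3);best.append((r.cost,pitch,r.x))
best.sort(key=lambda b:b[0])
for b in best[:6]:
    R=Ro.from_rotvec(b[2][3:]).as_matrix();C=np.array([[i*.032,j*.022,k*.02] for i in(-1,1) for j in(-1,1) for k in(-1,1)])@R.T+b[2][:3]
    print(round(b[0]*1e6,1),b[1],(b[2][:3]*1000).round(1),"xaxis",R[:,0].round(2),"z",R[:,2].round(2),"minz",(C[:,2].min()*1000).round(1),"xr",(C[:,0].min()*1000).round(),(C[:,0].max()*1000).round())
```

```text
699 [ 0.007 -0.088  0.012] [ 0.082 -0.014  0.085]
1008.9 -90 [ 42.6 -41.5  45.1] xaxis [ 0.63 -0.01  0.78] z [-0.78  0.04  0.63] minz 7.2 xr 6.0 79.0
1008.9 90 [ 42.6 -41.5  45.1] xaxis [-0.63  0.01 -0.78] z [ 0.78 -0.04 -0.63] minz 7.2 xr 6.0 79.0
1008.9 -60 [ 42.6 -41.5  45.1] xaxis [ 0.63 -0.01  0.78] z [-0.78  0.04  0.63] minz 7.2 xr 6.0 79.0
1008.9 15 [ 42.6 -41.5  45.1] xaxis [ 0.63 -0.01  0.78] z [-0.78  0.04  0.63] minz 7.2 xr 6.0 79.0
1008.9 0 [ 42.6 -41.5  45.1] xaxis [ 0.63 -0.01  0.78] z [-0.78  0.04  0.63] minz 7.2 xr 6.0 79.0
1008.9 -30 [ 42.6 -41.5  45.1] xaxis [ 0.63 -0.01  0.78] z [-0.78  0.04  0.63] minz 7.2 xr 6.0 79.0
```

It is pitched up about 51°, with its low edge on the strip and leaning on the board. I'll grip it by the sides with the tool tilted -25°, lift it, roll the tool to +26° so the piece is level, then lower it.

```bash
cat > fix.py <<'E'
from mv import *
from scipy.spatial.transform import Rotation as Ro
Z=Ro.from_euler("z",TY,degrees=True)
cur=np.array(telemetry.sense()["orientation"])
R0=max(rot(TY),key=lambda R:np.trace(R.T@cur))
def pose(C,th,back=0.):
    A=(Z*Ro.from_euler("y",th,degrees=True)*Z.inv()).as_matrix()
    R=A@R0; G=np.r_[TR,0]+Z.apply(C)-R[:,2]*(.005+back)
    return G+R[:,2]*(DZ+arm.grasp_offset),R
c0=np.array([.0426,-.0425,.045]);c1=c0+[0,0,.05];p1=np.array([.0355,-.045,.029]);p2=p1+[0,0,.055]
pre,g,l,a,d,u=[pose(c0,-25,.06),pose(c0,-25),pose(c1,-25),pose(p2,26),pose(p1,26),pose(p1,26,.09)]
for k in(pre,g,l,a,d,u):
    q=solver.inverse_kinematics(*k)
    print(None if q is None else np.round(q,0))
    if q is None: raise SystemExit
eoat.set_gripper(.064)
arm.move_pose(*pre);rep("pre")
if arm.line_to(g[0],vel=.12,force_limit=15): rep("hit");raise SystemExit
eoat.set_gripper(.035,30);rep("grip")
if telemetry.sense()["gripper_force"]<5: raise SystemExit
arm.line_to(l[0],vel=.2);rep("lift")
arm.move_pose(*a);rep("level")
print("hit",arm.line_to(d[0],vel=.08,force_limit=10));rep("down")
s=snap("side");cv2.imwrite("pics/c1.png",s["image"][...,::-1])
E
python3 fix.py
```

```text
[-10.  30.  29. 111.  14.  49. -23.]
[ -8.  35.  30. 113.  12.  42. -21.]
[ -8.  30.  30. 112.  14.  47. -21.]
[ 28.  32.  20. 108. -43.  58.  45.]
[ 33.  36.  13. 109. -43.  53.  46.]
[ 28.  32.  25. 106. -42.  64.  47.]
pre t 55.56 pos [ 0.4823 -0.3345  0.0539] w 0.0641 gf 0.0 F [ 0.2 -0.7  0.2]
grip t 56.66 pos [ 4.700e-01 -3.576e-01 -2.000e-04] w 0.0438 gf 30.0 F [1.2 2.8 5.7]
lift t 57.06 pos [ 0.4699 -0.3575  0.0497] w 0.044 gf 30.0 F [ 0.3  0.1 -2.8]
level t 58.3 pos [ 0.492  -0.3116  0.038 ] w 0.0438 gf 30.0 F [ 0.2  0.7 -2. ]
hit True
down t 58.92 pos [ 0.4914 -0.3123 -0.0144] w 0.0439 gf 30.0 F [ 0.3 -1.2  0.5]
```

Run:
```python
from mv import *
eoat.set_gripper(.058)
R=np.array(telemetry.sense()["orientation"]);p=np.array(telemetry.sense()["position"])
arm.line_to(p-R[:,2]*.09,vel=.3)
above(.50,.02,TY,.17);rep("clear")
s=snap("top");cv2.imwrite("pics/c2.png",cv2.resize(s["image"][170:320,370:530,::-1],(640,600),interpolation=cv2.INTER_CUBIC))
look([(.0355,.045,round_),(-.0355,.045,round_),(.0355,-.045,square),(-.0355,-.045,square)])
```

```text
clear t 61.34 pos [0.4997 0.0192 0.1329] w 0.0577 gf 0.0 F [-0.2 -0.4 -0.5]
top tray [ 5.385e+02 -3.231e+02  4.000e-01] -119.5 1313
    (0.0355, 0.045) rel 35.4 46.9 dyaw 0.4 z 0.1 res 0.94
    (-0.0355, 0.045) rel -34.3 45.6 dyaw 0.1 z 0.2 res 0.93
    (0.0355, -0.045) rel 43.4 -44.6 dyaw -1.7 z 0.2 res 0.94
    (-0.0355, -0.045) rel -35.0 -44.3 dyaw 0.4 z 0.1 res 1.06
side tray [ 5.395e+02 -3.206e+02 -2.000e-01] -119.7 1225
    (0.0355, 0.045) rel 34.5 46.7 dyaw -0.0 z -0.2 res 0.96
    (-0.0355, 0.045) rel -34.5 44.7 dyaw -0.3 z -0.4 res 0.99
    (0.0355, -0.045) rel 42.8 -45.8 dyaw -0.1 z -0.3 res 0.78
    (-0.0355, -0.045) rel -34.5 -44.3 dyaw -0.1 z -0.3 res 0.78
```

View pics/c2.png

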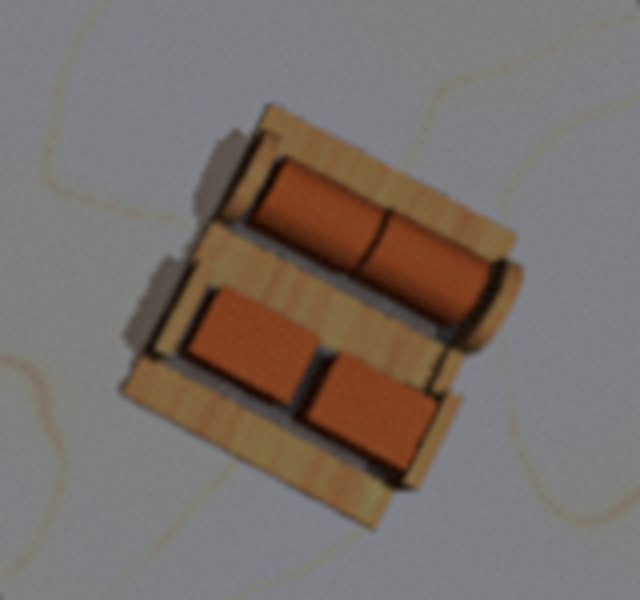

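All four pieces are flat, but square_b sits 7 mm too far towards the +x board. One quick correction shifts it along the row.

Run:
```python
from mv import *
x,y=place(.043,-.045);x2,y2=place(.0357,-.045)
above(x,y,TY,.075)
h=arm.line_to([x,y,.014-DZ],vel=.15,force_limit=15)
if h: rep("hit")
eoat.set_gripper(.038,25);rep("grip")
z=telemetry.sense()["position"][2]
arm.line_to([x,y,z+.003],vel=.05)
arm.line_to([x2,y2,z+.003],vel=.05)
arm.line_to([x2,y2,z+.0003],vel=.05,force_limit=10);rep("shifted")
eoat.set_gripper(.058);arm.line_to([x2,y2,.12-DZ],vel=.3);rep("up")
look([(.0355,.045,round_),(-.0355,.045,round_),(.0355,-.045,square),(-.0355,-.045,square)])
```

```text
grip t 63.82 pos [ 0.4781 -0.3385 -0.0215] w 0.0444 gf 25.0 F [-1.7  1.8  8.6]
shifted t 64.62 pos [ 0.4811 -0.332  -0.0215] w 0.0439 gf 25.0 F [ 0.4  0.3 -1.7]
up t 65.57 pos [ 0.4817 -0.3322  0.0846] w 0.0578 gf 0.0 F [ 0.  -0.2  0.5]
top tray [ 5.389e+02 -3.230e+02  2.000e-01] -119.2 1047
    (0.0355, 0.045) rel 35.9 46.3 dyaw 0.7 z 0.4 res 0.91
    (-0.0355, 0.045) rel -33.6 45.5 dyaw 0.2 z 0.0 res 0.96
    (0.0355, -0.045) rel 36.6 -44.2 dyaw -1.6 z 0.2 res 0.95
    (-0.0355, -0.045) rel -34.9 -44.7 dyaw -0.4 z -0.1 res 1.03
side tray [ 5.395e+02 -3.207e+02 -3.000e-01] -119.6 1454
    (0.0355, 0.045) rel 35.1 46.7 dyaw 0.2 z -0.3 res 1.03
    (-0.0355, 0.045) rel -34.5 44.9 dyaw 0.3 z -0.4 res 1.02
    (0.0355, -0.045) rel 36.1 -45.2 dyaw 0.9 z -0.3 res 0.78
    (-0.0355, -0.045) rel -34.6 -44.5 dyaw 0.3 z -0.5 res 0.74
```

All four pieces are flat and within about 2 mm of their places, so I hand the job in.

```bash
python3 -c "
from cell import job
print(job.sign_off())"
```

```text
the job is handed in; nothing more can be done
None
```

The job is handed in at about 66 s of the 72 s limit: both rows are complete, with all four pieces flat and within about 2 mm of their places by both cameras; square_b first landed tilted against the end board and had to be regripped and shifted 7 mm, and I did not re-measure the tape, tin or offcut.

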